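# Press the end cover onto the housing in the assembly fixture

### The job

The larger of the two open round housings, clamped in its fixture plate, still needs its end cover. Pick up the larger of the two loose black covers by its hub, set it on that housing and press it straight down with the gripper against the stiff seal until it sits level and fully home on the rim, then let go and move clear. Leave the smaller cover where it lies.

Things in the scene. Friction and masses are not known exactly. Their poses are not given: they have to be found in the camera images.
- cover: Larger loose cover, black plastic, 90 g, round (yaw does not matter), upright on the table. Origin: centre of its underside, z up. Heights above the origin: tapered plug, diameter 44 mm at 0 widening to 62 mm at 20 mm; flange, diameter 90 mm, from 20 to 26 mm; plain round hub to grip, diameter 32 mm, from 26 to 56 mm (the top).
- housing_rim (a point): Rim centre of the larger housing (90 mm wide, fixed), 65 mm above the table, z up. A grey seal ring, inner diameter 70 mm, stands 10 mm proud of it, the fixture's highest part: a cover laid on stops there. About 13 N down sinks the ring; it stays down. Home: flange on the rim, cover's origin 20 mm below this point, hub top 36 mm above. The taper centres the cover (4 mm play).
- small_cover: Smaller loose cover, to be left alone: same black plastic, form and heights as the large one, but its flange is 58 mm in diameter; upright on the table. It belongs to the smaller housing in the other fixture. Origin at the centre of its underside, z up.
Mind the look-alikes: they are no part of the job. What is shaped like the part that bears housing_rim but red is not meant.

How it is judged:
On the way:
1. the larger cover is pressed down home on the larger housing by the gripper (horizontal distance between cover and housing_rim below 0.012 m and z of cover in the frame of housing_rim below -0.016 m and contact force between any of the fingers, the arm and cover above 1 N), for 0.1 s.
At the end, for the whole second after the job is handed in: The larger cover lies still on the larger housing, centred within 12 mm, its flange within 4 mm of the rim and level within 7 degrees (0.12 rad) (horizontal distance between cover and housing_rim below 0.012 m and z of cover in the frame of housing_rim below -0.016 m and angle between cover's own z axis and vertical below 0.12 rad and linear speed of cover below 0.03 m/s); the robot touches nothing.
It fails at once if the smaller cover is moved more than 30 mm (distance of small_cover from where it was at the start of the episode above 0.03 m).
It also fails if it takes over 32 s, if anything falls off the work surface, if the arm or the gripper's body presses on something with over 40 N, if the wrist force passes 120 N, or if a joint passes its speed limit or range.

### The arm

A 6-joint arm with a two-finger parallel gripper is mounted at the origin on the work surface. World frame = base frame: x ahead of the robot, y to its left, z up, the work surface at z = 0. Lengths are in m, angles in rad, forces in N, time in s.
With the tool pointing down it reaches from about 0.35 to 0.775 m from the base axis. Payload 7.3 kg.
Tool frame: the origin (TCP) lies at the very end of the fingers, on their centre line; the grasp point (between the pads) lies 19 mm behind it (robot.hold_point_z is the distance from the TCP to the grasp point, in m); z points along the fingers, y is the direction in which the jaws open and shut (so a half turn about z gives the same grasp; the last joint's range is limited). The gripper opens to 92 mm and grips with 3 to 60 N. Pads are 19 mm wide; open, the fingers measure 130 mm over their backs; the gripper's body (75 mm by 190 mm) begins 47 mm behind the grasp point.
Start: joints at [1.011, 0.342, 1.524, -0, 1.275, -0.146], TCP at [0.211, 0.481, 0.227] pointing down, gripper open.
Joint ranges: [-2.53, 2.53], [-0.77, 2.02], [0.04, 2.7], [-1, 4.14], [0.28, 2.66], [-3.11, 3.11]. Speed limits (rad/s): [2.57, 2.57, 3.14, 3.14, 3.14, 3.14].

### API

Orientations are given as [roll, pitch, yaw] about the fixed x, y, z axes, in that order (R = Rz(yaw) Ry(pitch) Rx(roll)).
In Python, from cell import monitor, viewer, robot gives the robot as it stands.
- The arm moves only by the tool move_arm, never from a script. Its argument "deltas" is a list of rows, each an object of numbers: "x", "y", "z": the shift along the tool's x, y, z in m; "wx", "wy", "wz": the turn, a rotation vector about the tool's x, y, z in degrees; "hand": the opening, from 0 (shut) to 1 (fully open). In form: [{"x": .., "y": .., "z": .., "wx": .., "wy": .., "wz": .., "hand": ..}, ...]. A call has 1 to 8 rows; each row is the pose to reach, as a shift and turn from the pose commanded when the call began, along the tool's axes at that moment; what a row does not reach only later rows make up. A row lasts 1/8 s, in which the tool goes at most 62.5 mm and 10.7 degrees, less where a joint would pass 70% of its speed; a pose out of reach is approached as far as the arm can. A call with a gripper value outside its range is refused whole. The fingers move at their own pace and stop on an object; "grip_force" is the grip in N (left out, the last holds). Time passes only in rows, so rows that repeat a pose let the fingers close. It gives the time, the measured TCP pose, the force and the opening at its end, in the units of the state.
- monitor.observe(): the state, without advancing time (a new reading comes with each control period).
- viewer.read_camera(name): name is "scene" or "top" or "wrist"; returns the picture (480x640x3 uint8, red, green, blue); there is no depth.
- viewer.camera_params(name): a dict with "camera_matrix" (3x3 intrinsics, pixels), "R" (3x3) and "t" (3): a world point X has camera coordinates R X + t. Camera axes: x right, y down, z forward; pixel columns grow to the right and rows downward; lengths in m; the calibration is good to about 2 mm. A picture is of the moment at which its call begins: read the wrist's pose just before it. camera_params takes no time and is no camera call; for the wrist camera it gives the pose at the moment of the call.
- robot.hand_in(): hands the job in, once; it reports no verdict.
The state is a dict: "time": time; "qpos": joint angles; "qvel": joint speeds; "joint_efforts": joint torques, N m; "tool_pos": TCP position; "tool_rot": TCP orientation; "contact_force": force on the tool from outside, world axes, zero at the start; "torque": the same for the moment, N m; "opening": finger opening in m.
Only numpy, scipy, OpenCV 4.12 (cv2) and the standard library are available. Lean on these libraries where they do the work, as an engineer would, in place of code of your own. Each camera call takes 0.05 s, during which the arm holds its last target. There are 200 camera calls.

## Working session

There is one attempt and no reset: what is moved stays moved. The work goes in short steps, Python scripts to look and compute and a tool call to move; the robot and the scene stay as the last step left them, time stands still between calls to the robot, and variables do not carry over. Pictures are saved under pics/ and viewed, about 8 in all and at most 12, crops included, and the job is handed in when it is done.

Besides the shell and the picture viewer there is one more tool, called after "Request:" by a JSON object that holds its "name" and its "arguments", one argument or row to a line. move_arm: Moves the arm, as the interface text tells. Its arguments: {"type":"object","properties":{"deltas":{"type":"array","items":{"type":"object","properties":{"x":{"type":"number"},"y":{"type":"number"},"z":{"type":"number"},"wx":{"type":"number"},"wy":{"type":"number"},"wz":{"type":"number"},"hand":{"type":"number"}}}},"grip_force":{"type":"number"}},"required":["deltas"]}

```bash
mkdir -p pics; python3 - <<'E'
from cell import monitor, viewer, robot
import cv2, numpy as np, pickle
d={}
for n in("scene","top"):
    im=viewer.read_camera(n); d[n]=viewer.camera_params(n)
    cv2.imwrite(f"pics/{n}0.png",im[:,:,::-1]); p=d[n]; print(n,np.round(p["camera_matrix"],1).tolist(),np.round(-np.array(p["R"]).T@p["t"],3))
s=monitor.observe(); print(s["tool_pos"],s["tool_rot"],s["opening"],robot.hold_point_z,s["time"])
E
```

```text
scene [[536.4, 0.0, 329.2], [0.0, 536.4, 234.0], [0.0, 0.0, 1.0]] [ 0.81  -0.541  0.848]
top [[608.8, 0.0, 328.5], [0.0, 608.8, 250.5], [0.0, 0.0, 1.0]] [0.382 0.137 1.285]
[0.21089322 0.48039095 0.22611758] [-3.14022577e+00 -2.05077795e-04  2.72782794e+00] 0.09126648977170339 0.0188 0.1
```

View pics/top0.png

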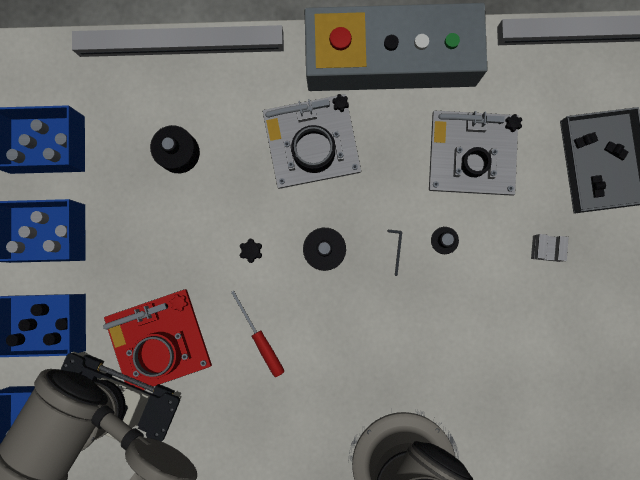

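View pics/scene0.png

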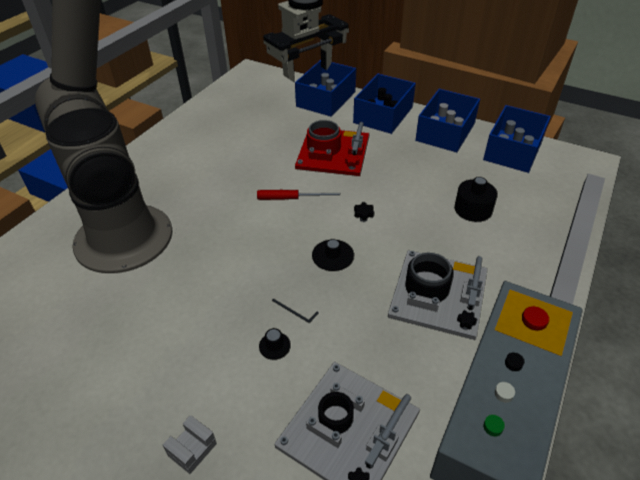

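The top view shows the large cover at about (324,249), the large silver housing at (314,148), the small cover at (445,240) and the red decoy at (155,355). Next I'll measure the cover and the housing.

```bash
cat > h.py <<'E'
from cell import monitor, viewer, robot
import cv2, numpy as np
def ray(p,uv,z):
    K,R,t=(np.array(p[k]) for k in("camera_matrix","R","t")); c=-R.T@t
    d=R.T@np.linalg.solve(K,[uv[0],uv[1],1]); return c+d*(z-c[2])/d[2]
def proj(p,X):
    q=np.array(p["camera_matrix"])@(np.array(p["R"])@X+p["t"]); return q[:2]/q[2]
E
python3 - <<'E'
from h import *
for n,boxes in(("top",dict(cover=(290,215,360,285),ring=(285,120,345,178))),("scene",dict(cover=(305,230,362,275),ring=(402,248,458,305)))):
    p=viewer.camera_params(n); im=cv2.imread(f"pics/{n}0.png"); g=cv2.cvtColor(im,cv2.COLOR_BGR2GRAY)
    for k,(a,b,c,d) in boxes.items():
        for thr in (60,):
            m=(g[b:d,a:c]<thr).astype(np.uint8)*255
            cs,h=cv2.findContours(m,cv2.RETR_CCOMP,cv2.CHAIN_APPROX_NONE)
            for q in cs:
                if len(q)<20: continue
                (x,y),ax,an=cv2.fitEllipse(q); uv=(x+a,y+b)
                print(n,k,len(q),np.round(uv,1),np.round(ax,1),[np.round(ray(p,uv,z)[:2],4).tolist() for z in(.026,.056,.065,.075)])
t=cv2.imread("pics/top0.png"); s=cv2.imread("pics/scene0.png")
r=lambda i,a,b,c,d:cv2.resize(i[b:d,a:c],(390,290),interpolation=cv2.INTER_CUBIC)
cv2.imwrite("pics/crop0.png",np.vstack([np.hstack([r(t,280,215,370,285),r(t,270,113,360,183)]),np.hstack([r(s,290,220,380,290),r(s,390,240,480,310)])]))
E
```

```text
top cover 120 [324.1 248.6] [41.8 42. ] [[0.4509, 0.1521], [0.4492, 0.1517], [0.4487, 0.1516], [0.4482, 0.1515]]
top cover 37 [323.8 247.7] [12.9 13.3] [[0.4528, 0.1527], [0.4511, 0.1523], [0.4506, 0.1522], [0.4501, 0.1521]]
top ring 81 [314.7 158.6] [41.9 57.9] [[0.6395, 0.167], [0.6334, 0.1663], [0.6315, 0.1661], [0.6295, 0.1658]]
top ring 129 [313.  148.5] [43.6 46.9] [[0.6609, 0.1699], [0.6542, 0.1691], [0.6522, 0.1689], [0.65, 0.1687]]
top ring 112 [312.6 145.4] [39.1 39.5] [[0.6675, 0.1707], [0.6607, 0.1699], [0.6587, 0.1697], [0.6564, 0.1694]]
scene cover 117 [332.5 255.6] [29.4 41.8] [[0.4526, 0.1494], [0.4656, 0.1242], [0.4695, 0.1166], [0.4739, 0.1082]]
scene ring 55 [417.7 301. ] [ 7.6 22.7] [[0.6553, 0.119], [0.6609, 0.0949], [0.6626, 0.0877], [0.6645, 0.0797]]
scene ring 148 [429.  276.4] [45.8 48.7] [[0.6528, 0.1891], [0.6585, 0.1625], [0.6602, 0.1545], [0.6621, 0.1456]]
scene ring 57 [429.  276.2] [ 9.6 26.8] [[0.6524, 0.1897], [0.6582, 0.163], [0.6599, 0.155], [0.6618, 0.1462]]
```

View pics/crop0.png

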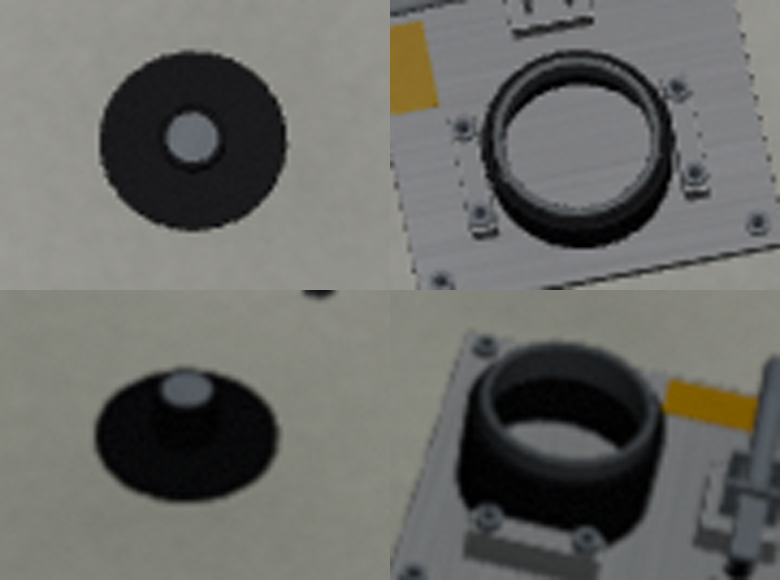

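Request:
{"name": "move_arm", "arguments": {
  "deltas": [
    {"x": -0.03, "y": -0.017, "z": 0},
    {"x": -0.08, "y": -0.046, "z": 0.01},
    {"x": -0.13, "y": -0.075, "z": 0.02},
    {"x": -0.18, "y": -0.104, "z": 0.03},
    {"x": -0.23, "y": -0.133, "z": 0.045},
    {"x": -0.28, "y": -0.162, "z": 0.06},
    {"x": -0.325, "y": -0.188, "z": 0.07},
    {"x": -0.352, "y": -0.204, "z": 0.076}
  ]
}}

```text
schema error: expected keys x, y, z, wx, wy, wz, hand
```

Request:
{"name": "move_arm", "arguments": {
  "deltas": [
    {"x": 0},
    {"x": 0},
    {"x": 0}
  ]
}}

```text
schema error: expected keys x, y, z, wx, wy, wz, hand
```

```bash
python3 - <<'E'
from h import *
s=monitor.observe(); p=viewer.camera_params("wrist"); im=viewer.read_camera("wrist")
cv2.imwrite("pics/w1.png",im[:,:,::-1]); import pickle; pickle.dump(p,open("w1.pkl","wb"))
print(s["tool_pos"],s["tool_rot"],s["time"],s["contact_force"])
g=cv2.cvtColor(im,cv2.COLOR_RGB2GRAY)
print("expect",proj(p,[.451,.152,.056]),proj(p,[.451,.152,.026]))
E
```

```text
[0.21089322 0.48039095 0.22611758] [-3.14022577e+00 -2.05077795e-04  2.72782794e+00] 0.1 [-0.48425878 -0.60382806  0.4634321 ]
expect [148.74832574 507.38407082] [159.32905665 484.83122765]
```

View pics/w1.png

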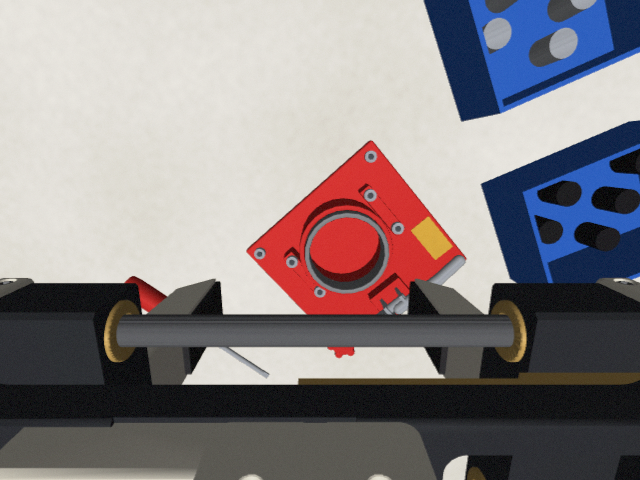

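The wrist view shows only the red decoy, because those moves were refused: every key is required in each row. I'll work out a standoff that puts the cover in the wrist camera's view.

```bash
python3 - <<'E'
from h import *
from scipy.spatial.transform import Rotation as Ro
s=monitor.observe(); p=viewer.camera_params("wrist"); T=s["tool_pos"]; R=Ro.from_euler("xyz",s["tool_rot"]).as_matrix()
c=-np.array(p["R"]).T@p["t"]
print("cam in tool",R.T@(c-T),"cam axis in tool",R.T@np.array(p["R"])[2])
o=R.T@(ray(p,(330,170),.056)-T); print("spot in tool",o)
print("cover in tool",R.T@(np.array([.451,.152,.056])-T))
E
```

```text
cam in tool [ 0.07067321  0.0008048  -0.15860124] cam axis in tool [-2.60113878e-01 -8.69604299e-04  9.65577555e-01]
spot in tool [0.05438271 0.01462833 0.1702084 ]
cover in tool [-0.35190739 -0.20401168  0.17038576]
```

Request:
{"name": "move_arm", "arguments": {
  "deltas": [
    {"x": -0.03, "y": -0.015, "z": 0, "wx": 0, "wy": 0, "wz": 0, "hand": 1},
    {"x": -0.08, "y": -0.04, "z": 0, "wx": 0, "wy": 0, "wz": 0, "hand": 1},
    {"x": -0.135, "y": -0.07, "z": 0, "wx": 0, "wy": 0, "wz": 0, "hand": 1},
    {"x": -0.19, "y": -0.098, "z": 0.005, "wx": 0, "wy": 0, "wz": 0, "hand": 1},
    {"x": -0.245, "y": -0.127, "z": 0.01, "wx": 0, "wy": 0, "wz": 0, "hand": 1},
    {"x": -0.3, "y": -0.155, "z": 0.015, "wx": 0, "wy": 0, "wz": 0, "hand": 1},
    {"x": -0.355, "y": -0.183, "z": 0.02, "wx": 0, "wy": 0, "wz": 0, "hand": 1},
    {"x": -0.405, "y": -0.21, "z": 0.02, "wx": 0, "wy": 0, "wz": 0, "hand": 1}
  ]
}}

```text
time: 1.15
tool_pos: [0.4983, 0.1237, 0.2062]
tool_rot: [-3.141, -0.001, 2.727]
contact_force: [-0.0, 1.5, 1.1]
opening: 0.0921
```

Request:
{"name": "move_arm", "arguments": {
  "deltas": [
    {"x": 0, "y": 0, "z": 0, "wx": 0, "wy": 0, "wz": 0, "hand": 1},
    {"x": 0, "y": 0, "z": 0, "wx": 0, "wy": 0, "wz": 0, "hand": 1},
    {"x": 0, "y": 0, "z": 0, "wx": 0, "wy": 0, "wz": 0, "hand": 1},
    {"x": 0, "y": 0, "z": 0, "wx": 0, "wy": 0, "wz": 0, "hand": 1}
  ]
}}

```text
time: 1.65
tool_pos: [0.4969, 0.1267, 0.2069]
tool_rot: [3.141, 0.0, 2.73]
contact_force: [0.3, 0.4, 0.3]
opening: 0.0918
```

```bash
python3 - <<'E'
from h import *
from scipy.spatial.transform import Rotation as Ro
s=monitor.observe(); p=viewer.camera_params("wrist"); im=viewer.read_camera("wrist")
cv2.imwrite("pics/w2.png",im[:,:,::-1]); T=s["tool_pos"]; R=Ro.from_euler("xyz",s["tool_rot"]).as_matrix()
print(T,s["tool_rot"],s["time"])
e=proj(p,np.array([.451,.152,.056])); print("expect",e)
g=cv2.cvtColor(im,cv2.COLOR_RGB2GRAY); b=g.copy(); b[275:]=255
cs,h=cv2.findContours((b<75).astype(np.uint8),cv2.RETR_CCOMP,cv2.CHAIN_APPROX_NONE)
for q in cs:
    if len(q)<60: continue
    (x,y),ax,an=cv2.fitEllipse(q)
    for z in(.026,.056):
        X=ray(p,(x,y),z); print(len(q),np.round((x,y,*ax),1),z,np.round(X,4),"tool",np.round(R.T@(X-T),4))
E
```

```text
[0.49688715 0.12667982 0.2069164 ] [3.14134825e+00 9.66983760e-05 2.72972386e+00] 1.65
expect [319.62041    173.66953983]
124 [103.2 264.5  23.6  58.9] 0.026 [ 0.4477 -0.0885  0.026 ] tool [-0.0411 -0.2169  0.1809]
124 [103.2 264.5  23.6  58.9] 0.056 [ 0.4464 -0.0669  0.056 ] tool [-0.0312 -0.1977  0.1509]
139 [630.  245.1  22.2  69.7] 0.026 [0.6436 0.411  0.026 ] tool [-0.0206  0.3192  0.181 ]
139 [630.  245.1  22.2  69.7] 0.056 [0.6249 0.3885 0.056 ] tool [-0.0125  0.2911  0.151 ]
227 [ 194.6 1025.6  193.7 1541.2] 0.026 [ 2.2914 -0.9935  0.026 ] tool [-2.0929 -0.3081  0.181 ]
227 [ 194.6 1025.6  193.7 1541.2] 0.056 [ 2.1272 -0.892   0.056 ] tool [-1.9017 -0.2808  0.151 ]
264 [320.4 167.8  91.5  94.1] 0.026 [0.4481 0.1545 0.026 ] tool [0.0559 0.0059 0.1809]
264 [320.4 167.8  91.5  94.1] 0.056 [0.4467 0.1546 0.056 ] tool [0.0572 0.0055 0.1509]
83 [320.9 171.3  29.4  29.5] 0.026 [0.4513 0.1536 0.026 ] tool [0.0526 0.0064 0.1809]
83 [320.9 171.3  29.4  29.5] 0.056 [0.4496 0.1538 0.056 ] tool [0.0542 0.0059 0.1509]
179 [475.6 100.3  49.6  57.5] 0.026 [0.4496 0.3076 0.026 ] tool [0.1158 0.1468 0.1809]
179 [475.6 100.3  49.6  57.5] 0.056 [0.448  0.2941 0.056 ] tool [0.1118 0.1339 0.1509]
```

View pics/w2.png

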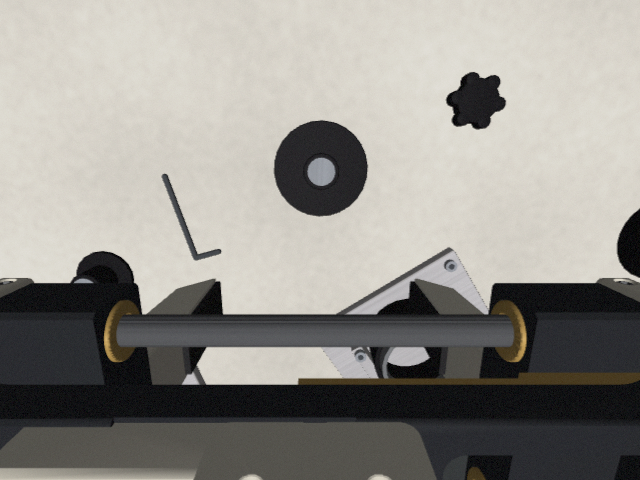

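The wrist view puts the hub at (321,171), which agrees with the top view to about 2 mm, so I'll go down and grip. Its jaws centre along y.

Request:
{"name": "move_arm", "arguments": {
  "deltas": [
    {"x": 0.03, "y": 0.003, "z": 0.03, "wx": 0, "wy": 0, "wz": 0, "hand": 1},
    {"x": 0.054, "y": 0.005, "z": 0.075, "wx": 0, "wy": 0, "wz": 0, "hand": 1},
    {"x": 0.054, "y": 0.005, "z": 0.12, "wx": 0, "wy": 0, "wz": 0, "hand": 1},
    {"x": 0.054, "y": 0.005, "z": 0.15, "wx": 0, "wy": 0, "wz": 0, "hand": 1},
    {"x": 0.054, "y": 0.005, "z": 0.168, "wx": 0, "wy": 0, "wz": 0, "hand": 1},
    {"x": 0.054, "y": 0.005, "z": 0.177, "wx": 0, "wy": 0, "wz": 0, "hand": 1},
    {"x": 0.054, "y": 0.005, "z": 0.177, "wx": 0, "wy": 0, "wz": 0, "hand": 1},
    {"x": 0.054, "y": 0.005, "z": 0.177, "wx": 0, "wy": 0, "wz": 0, "hand": 1}
  ]
}}

```text
time: 2.7
tool_pos: [0.4506, 0.1521, 0.0305]
tool_rot: [3.141, 0.001, 2.728]
contact_force: [0.4, -0.6, -0.0]
opening: 0.0919
```

Request:
{"name": "move_arm", "arguments": {
  "deltas": [
    {"x": 0, "y": 0, "z": 0, "wx": 0, "wy": 0, "wz": 0, "hand": 0.5},
    {"x": 0, "y": 0, "z": 0, "wx": 0, "wy": 0, "wz": 0, "hand": 0.2},
    {"x": 0, "y": 0, "z": 0, "wx": 0, "wy": 0, "wz": 0, "hand": 0},
    {"x": 0, "y": 0, "z": 0, "wx": 0, "wy": 0, "wz": 0, "hand": 0},
    {"x": 0, "y": 0, "z": 0, "wx": 0, "wy": 0, "wz": 0, "hand": 0},
    {"x": 0, "y": 0, "z": 0, "wx": 0, "wy": 0, "wz": 0, "hand": 0},
    {"x": 0, "y": 0, "z": 0, "wx": 0, "wy": 0, "wz": 0, "hand": 0},
    {"x": 0, "y": 0, "z": 0, "wx": 0, "wy": 0, "wz": 0, "hand": 0}
  ],
  "grip_force": 45
}}

```text
time: 3.7
tool_pos: [0.4501, 0.1519, 0.0297]
tool_rot: [3.141, 0.0, 2.728]
contact_force: [-0.5, 0.8, 0.1]
opening: 0.0311
```

Gripped at 31 mm opening. Now lift and carry to a standoff where the wrist camera can see the ring.

Request:
{"name": "move_arm", "arguments": {
  "deltas": [
    {"x": 0, "y": 0, "z": -0.02, "wx": 0, "wy": 0, "wz": 0, "hand": 0},
    {"x": 0, "y": 0, "z": -0.06, "wx": 0, "wy": 0, "wz": 0, "hand": 0},
    {"x": -0.02, "y": 0.008, "z": -0.1, "wx": 0, "wy": 0, "wz": 0, "hand": 0},
    {"x": -0.06, "y": 0.024, "z": -0.13, "wx": 0, "wy": 0, "wz": 0, "hand": 0},
    {"x": -0.11, "y": 0.044, "z": -0.15, "wx": 0, "wy": 0, "wz": 0, "hand": 0},
    {"x": -0.16, "y": 0.065, "z": -0.15, "wx": 0, "wy": 0, "wz": 0, "hand": 0},
    {"x": -0.21, "y": 0.085, "z": -0.15, "wx": 0, "wy": 0, "wz": 0, "hand": 0},
    {"x": -0.24, "y": 0.097, "z": -0.15, "wx": 0, "wy": 0, "wz": 0, "hand": 0}
  ]
}}

```text
time: 4.7
tool_pos: [0.7104, 0.1437, 0.1785]
tool_rot: [-3.141, -0.001, 2.727]
contact_force: [-0.4, -0.5, -1.4]
opening: 0.0313
```

Request:
{"name": "move_arm", "arguments": {
  "deltas": [
    {"x": 0, "y": 0, "z": 0, "wx": 0, "wy": 0, "wz": 0, "hand": 0},
    {"x": 0, "y": 0, "z": 0, "wx": 0, "wy": 0, "wz": 0, "hand": 0},
    {"x": 0, "y": 0, "z": 0, "wx": 0, "wy": 0, "wz": 0, "hand": 0},
    {"x": 0, "y": 0, "z": 0, "wx": 0, "wy": 0, "wz": 0, "hand": 0}
  ]
}}

```text
time: 5.2
tool_pos: [0.7082, 0.1444, 0.1805]
tool_rot: [3.141, 0.0, 2.728]
contact_force: [-0.2, -0.8, -0.4]
opening: 0.0314
```

```bash
python3 - <<'E'
from h import *
import pickle
s=monitor.observe(); p=viewer.camera_params("wrist"); im=viewer.read_camera("wrist")
pickle.dump((p,s),open("w3.pkl","wb")); cv2.imwrite("pics/w3.png",im[:,:,::-1])
print(s["tool_pos"],s["tool_rot"],s["time"],s["opening"],s["contact_force"])
print("expect",proj(p,np.array([.655,.168,.075])))
print("scene ring",ray(viewer.camera_params("scene"),(431.3,269.7),.075))
E
```

```text
[0.70824329 0.14442428 0.18050703] [3.14125895e+00 4.19488189e-04 2.72815763e+00] 5.2 0.03139480007696546 [-0.21194736 -0.75261606 -0.38629347]
expect [314.14906207 169.04479119]
scene ring [0.6600137  0.16392034 0.075     ]
```

View pics/w3.png

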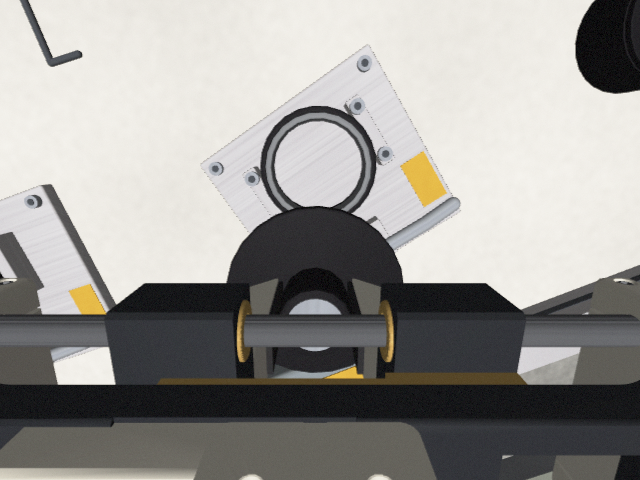

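The ring is in view, centred near (319,161), with the held cover's hub top near (316,325). I'll fit the ring edges radially.

```bash
python3 - <<'E'
from h import *
import pickle
from scipy.spatial.transform import Rotation as Ro
p,s=pickle.load(open("w3.pkl","rb")); g=cv2.imread("pics/w3.png",0).astype(np.float32); g=cv2.GaussianBlur(g,(3,3),0)
T=s["tool_pos"]; R=Ro.from_euler("xyz",s["tool_rot"]).as_matrix()
c=np.array([319,161.]); rr=np.arange(36,66,.5)
O=[];I=[]
for a in np.deg2rad(np.arange(-220,40,4)):
    q=c+np.outer(rr,[np.cos(a),np.sin(a)]); v=cv2.remap(g,q[:,0].astype(np.float32),q[:,1].astype(np.float32),1).ravel()
    # grey band: highest between 44..58
    k=(rr>46)&(rr<56); j=np.argmax(np.where(k,v,-1)); m=v[j]
    o=next((i for i in range(j,len(rr)) if v[i]<.6*m),None); 
    n=next((i for i in range(j,0,-1) if v[i]<.6*m),None)
    if o and rr[o]<58:O.append(q[o])
    if n and rr[n]>40:I.append(q[n])
for n,P in(("outer",O),("inner",I)):
    if len(P)<10: print(n,len(P)); continue
    e=cv2.fitEllipse(np.array(P,np.float32)); X=ray(p,e[0],.075)
    print(n,len(P),np.round(e[0],1),np.round(e[1],1),X,"tool",R.T@(X-T))
print("hub top (316,325):",R.T@(ray(p,(316,325),T[2]+.026)-T), "TCP proj hub",proj(p,T+[0,0,.026]))
v=cv2.remap(g,(c[0]+0*rr).astype(np.float32),(c[1]-rr).astype(np.float32),1).ravel(); print(np.round(v).astype(int)[::2])
E
```

```text
outer 65 [318.9 162. ] [ 98.9 106. ] [0.65172349 0.17326665 0.075     ] tool [0.06338967 0.00366985 0.10548168]
inner 61 [318.  166.3] [93.5 95.7] [0.65429069 0.17139431 0.075     ] tool [0.06028655 0.00298665 0.10548275]
hub top (316,325): [ 0.00021052  0.0012348  -0.02599968] TCP proj hub [313.09013665 325.47577782]
[210 210 212 198 148  89  73 103 137 151 152 149 127  83  51  45  45  43
  39  76 163 211 214 214 215 216 217 218 219 218]
```

```bash
cat > ring.py <<'E'
from h import *
from scipy.optimize import least_squares
def edges(p,g,c0,z,r0,r1,deg):
    """world-plane radial profiles; returns grey band inner/outer edge points"""
    rr=np.arange(r0,r1,.0004); out=[]
    for a in np.deg2rad(deg):
        q=np.array([proj(p,[c0[0]+r*np.cos(a),c0[1]+r*np.sin(a),z]) for r in rr]).astype(np.float32)
        out.append(cv2.remap(g,q[:,0],q[:,1],1).ravel())
    return rr,np.array(out)
def circ(P):
    P=np.array(P); f=least_squares(lambda x:np.hypot(*(P-x[:2]).T)-x[2],[*P.mean(0),.035],loss="soft_l1",f_scale=.0005)
    return f.x,np.std(f.fun)
E
python3 - <<'E'
from ring import *
import pickle
p,s=pickle.load(open("w3.pkl","rb")); ps=viewer.camera_params("scene"); pt=viewer.camera_params("top")
vis=[]
for n,P,f in(("wrist",p,"w3"),("top",pt,"top0"),("scene",ps,"scene0")):
    g=cv2.imread(f"pics/{f}.png",0).astype(np.float32); rr,v=edges(P,g,(.655,.170),.075,.02,.06,np.arange(0,360,3))
    vis.append(cv2.resize(v,(260,560)))
cv2.imwrite("pics/prof.png",np.clip(np.hstack(vis)*1.2,0,255))
E
```

```text
[ WARN:0@1.243] global loadsave.cpp:1063 imwrite_ Unsupported depth image for selected encoder is fallbacked to CV_8U.
```

View pics/prof.png

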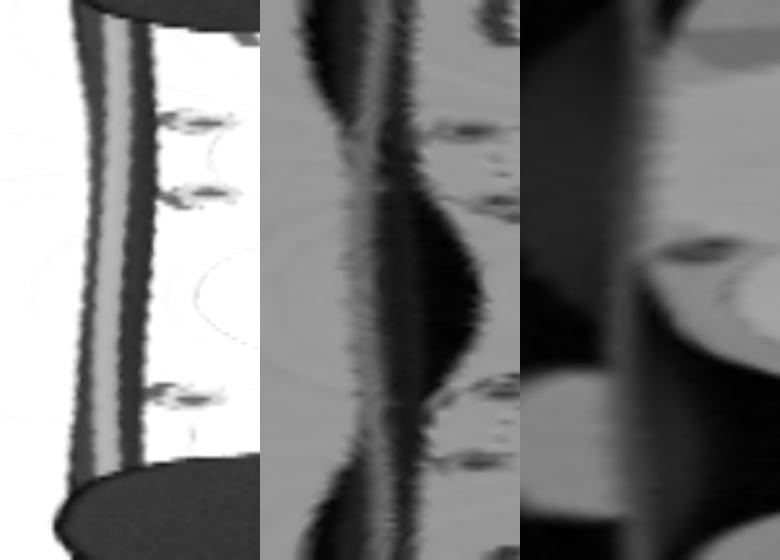

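The unwrapped ring profiles (wrist, top and scene, left to right) show a nearly straight grey band. So (0.655, 0.170) is within about 2 mm, and I'll fit the band to refine it.

```bash
python3 - <<'E'
from ring import *
import pickle
from scipy.spatial.transform import Rotation as Ro
p,s=pickle.load(open("w3.pkl","rb")); T=s["tool_pos"]; R=Ro.from_euler("xyz",s["tool_rot"]).as_matrix()
for n,P,f,r,deg,pol in(("wrist",p,"w3",(.033,.0405),np.arange(20,285,3),0),("top",viewer.camera_params("top"),"top0",(.033,.042),np.r_[np.arange(0,80,3),np.arange(280,360,3)],0),("top outer",viewer.camera_params("top"),"top0",(.034,.043),np.arange(120,250,3),1)):
    c=np.array([.655,.17])
    for _ in range(2):
        g=cv2.imread(f"pics/{f}.png",0).astype(np.float32); rr,v=edges(P,g,c,.075,*r,deg)
        d=-np.diff(v,axis=1); w=np.maximum(d,0)**2 if pol else None
        k=(w@rr[1:]/w.sum(1)) if pol else np.array([(rr*x).sum()/x.sum() for x in np.maximum(v-(v.min(1)[:,None]+v.max(1)[:,None])/2,0)])
        x,sd=circ([c+q*np.array([np.cos(a),np.sin(a)]) for q,a in zip(k,np.deg2rad(deg))]); c=x[:2]
    print(n,np.round(x,4),sd,"tool",R.T@(np.array([*c,.075])-T))
E
```

```text
wrist [0.6565 0.1701 0.0366] 0.0005484468665896079 tool [0.05773057 0.00266887 0.10548372]
top [0.6609 0.1698 0.0353] 0.0006576110672044914 tool [0.05362001 0.00411878 0.10548593]
top outer [0.6565 0.1696 0.0384] 0.00024966242776786534 tool [0.05758294 0.00226534 0.10548365]
```

Wrist and top agree on (0.6565, 0.170). Move sideways over it, then down to about 5 mm above the seal.

Request:
{"name": "move_arm", "arguments": {
  "deltas": [
    {"x": 0.025, "y": 0.001, "z": 0, "wx": 0, "wy": 0, "wz": 0, "hand": 0},
    {"x": 0.05, "y": 0.002, "z": 0, "wx": 0, "wy": 0, "wz": 0, "hand": 0},
    {"x": 0.0575, "y": 0.002, "z": 0.01, "wx": 0, "wy": 0, "wz": 0, "hand": 0},
    {"x": 0.0575, "y": 0.002, "z": 0.04, "wx": 0, "wy": 0, "wz": 0, "hand": 0},
    {"x": 0.0575, "y": 0.002, "z": 0.07, "wx": 0, "wy": 0, "wz": 0, "hand": 0},
    {"x": 0.0575, "y": 0.002, "z": 0.085, "wx": 0, "wy": 0, "wz": 0, "hand": 0},
    {"x": 0.0575, "y": 0.002, "z": 0.09, "wx": 0, "wy": 0, "wz": 0, "hand": 0},
    {"x": 0.0575, "y": 0.002, "z": 0.09, "wx": 0, "wy": 0, "wz": 0, "hand": 0}
  ]
}}

```text
time: 6.25
tool_pos: [0.6574, 0.1691, 0.0902]
tool_rot: [3.141, 0.001, 2.728]
contact_force: [-0.5, 0.0, -0.2]
opening: 0.0308
```

Request:
{"name": "move_arm", "arguments": {
  "deltas": [
    {"x": 0, "y": 0, "z": 0.001, "wx": 0, "wy": 0, "wz": 0, "hand": 0},
    {"x": 0, "y": 0, "z": 0.003, "wx": 0, "wy": 0, "wz": 0, "hand": 0},
    {"x": 0, "y": 0, "z": 0.005, "wx": 0, "wy": 0, "wz": 0, "hand": 0},
    {"x": 0, "y": 0, "z": 0.007, "wx": 0, "wy": 0, "wz": 0, "hand": 0},
    {"x": 0, "y": 0, "z": 0.008, "wx": 0, "wy": 0, "wz": 0, "hand": 0},
    {"x": 0, "y": 0, "z": 0.008, "wx": 0, "wy": 0, "wz": 0, "hand": 0}
  ],
  "grip_force": 60
}}

```text
time: 7.0
tool_pos: [0.6572, 0.1692, 0.0837]
tool_rot: [3.141, 0.001, 2.728]
contact_force: [-3.2, -1.1, 9.5]
opening: 0.0313
```

Contact came at the expected height, with 9.5 N up and little side force. Pressing on.

Request:
{"name": "move_arm", "arguments": {
  "deltas": [
    {"x": 0, "y": 0, "z": 0.002, "wx": 0, "wy": 0, "wz": 0, "hand": 0},
    {"x": 0, "y": 0, "z": 0.004, "wx": 0, "wy": 0, "wz": 0, "hand": 0},
    {"x": 0, "y": 0, "z": 0.006, "wx": 0, "wy": 0, "wz": 0, "hand": 0},
    {"x": 0, "y": 0, "z": 0.007, "wx": 0, "wy": 0, "wz": 0, "hand": 0},
    {"x": 0, "y": 0, "z": 0.008, "wx": 0, "wy": 0, "wz": 0, "hand": 0},
    {"x": 0, "y": 0, "z": 0.009, "wx": 0, "wy": 0, "wz": 0, "hand": 0},
    {"x": 0, "y": 0, "z": 0.009, "wx": 0, "wy": 0, "wz": 0, "hand": 0}
  ]
}}

```text
time: 7.88
tool_pos: [0.6572, 0.1692, 0.0749]
tool_rot: [3.141, 0.002, 2.728]
contact_force: [-3.7, -0.3, 10.6]
opening: 0.0312
```

Request:
{"name": "move_arm", "arguments": {
  "deltas": [
    {"x": 0, "y": 0, "z": 0.001, "wx": 0, "wy": 0, "wz": 0, "hand": 0},
    {"x": 0, "y": 0, "z": 0.002, "wx": 0, "wy": 0, "wz": 0, "hand": 0},
    {"x": 0, "y": 0, "z": 0.003, "wx": 0, "wy": 0, "wz": 0, "hand": 0},
    {"x": 0, "y": 0, "z": 0.003, "wx": 0, "wy": 0, "wz": 0, "hand": 0},
    {"x": 0, "y": 0, "z": 0.003, "wx": 0, "wy": 0, "wz": 0, "hand": 0}
  ]
}}

```text
time: 8.5
tool_pos: [0.6572, 0.1692, 0.0746]
tool_rot: [3.14, 0.003, 2.728]
contact_force: [-10.8, -1.4, 24.1]
opening: 0.0307
```

The force rose to 24 N at z = 0.0746 with no further travel, so this is the hard stop at home height. Relieve the load, open, and rise.

Request:
{"name": "move_arm", "arguments": {
  "deltas": [
    {"x": 0, "y": 0, "z": -0.002, "wx": 0, "wy": 0, "wz": 0, "hand": 0},
    {"x": 0, "y": 0, "z": -0.003, "wx": 0, "wy": 0, "wz": 0, "hand": 0},
    {"x": 0, "y": 0, "z": -0.003, "wx": 0, "wy": 0, "wz": 0, "hand": 0.5},
    {"x": 0, "y": 0, "z": -0.003, "wx": 0, "wy": 0, "wz": 0, "hand": 0.8},
    {"x": 0, "y": 0, "z": -0.004, "wx": 0, "wy": 0, "wz": 0, "hand": 0.8},
    {"x": 0, "y": 0, "z": -0.004, "wx": 0, "wy": 0, "wz": 0, "hand": 0.8},
    {"x": 0, "y": 0, "z": -0.004, "wx": 0, "wy": 0, "wz": 0, "hand": 0.8},
    {"x": 0, "y": 0, "z": -0.004, "wx": 0, "wy": 0, "wz": 0, "hand": 0.8}
  ]
}}

```text
time: 9.5
tool_pos: [0.6569, 0.1692, 0.0736]
tool_rot: [3.142, -0.0, 2.728]
contact_force: [-0.3, -0.2, -0.8]
opening: 0.0733
```

Request:
{"name": "move_arm", "arguments": {
  "deltas": [
    {"x": 0, "y": 0, "z": -0.01, "wx": 0, "wy": 0, "wz": 0, "hand": 0.8},
    {"x": 0, "y": 0, "z": -0.03, "wx": 0, "wy": 0, "wz": 0, "hand": 0.8},
    {"x": 0, "y": 0, "z": -0.06, "wx": 0, "wy": 0, "wz": 0, "hand": 0.8},
    {"x": 0, "y": 0, "z": -0.1, "wx": 0, "wy": 0, "wz": 0, "hand": 0.8},
    {"x": 0.04, "y": 0, "z": -0.13, "wx": 0, "wy": 0, "wz": 0, "hand": 0.8},
    {"x": 0.09, "y": -0.03, "z": -0.14, "wx": 0, "wy": 0, "wz": 0, "hand": 0.8},
    {"x": 0.14, "y": -0.05, "z": -0.14, "wx": 0, "wy": 0, "wz": 0, "hand": 0.8},
    {"x": 0.18, "y": -0.06, "z": -0.14, "wx": 0, "wy": 0, "wz": 0, "hand": 0.8}
  ]
}}

```text
time: 10.5
tool_pos: [0.466, 0.1865, 0.2149]
tool_rot: [3.141, 0.001, 2.728]
contact_force: [0.4, -0.3, -0.1]
opening: 0.0736
```

```bash
python3 - <<'E'
from h import *
t=viewer.read_camera("top"); c=viewer.read_camera("scene"); s=monitor.observe(); print(s["tool_pos"],s["time"],s["contact_force"],s["opening"])
print("home hub top: top",proj(viewer.camera_params("top"),np.array([.6565,.17,.101])),"scene",proj(viewer.camera_params("scene"),np.array([.6565,.17,.101])), "if 10mm high",proj(viewer.camera_params("scene"),np.array([.6565,.17,.111])))
r=lambda i,a,b,w,h:cv2.resize(i[b:b+h,a:a+w],(400,300),interpolation=cv2.INTER_CUBIC)
cv2.imwrite("pics/end.png",np.hstack([r(t,254,93,120,90),r(c,370,215,120,90)])[:,:,::-1])
E
```

```text
[0.46449575 0.1871636  0.21504509] 10.6 [ 0.36657211 -0.04255009  0.52073666] 0.07357080553779452
home hub top: top [311.86482475 142.37074858] scene [432.45871386 257.82918977] if 10mm high [433.16418827 254.21393125]
```

View pics/end.png

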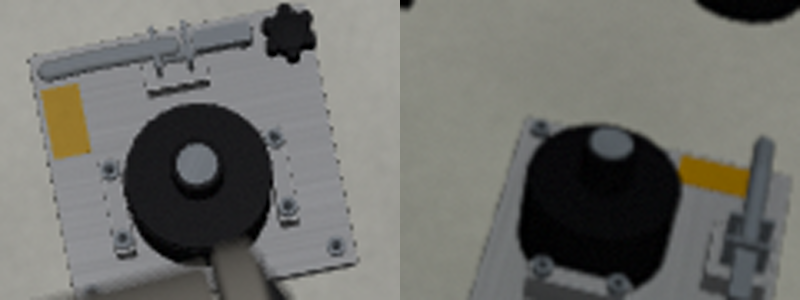

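The cover sits level with no grey seal showing. Its hub top is at top (313.1,142.5) and scene (433.3,257.9). The prediction for fully home was (311.9,142.4) and (432.5,257.8). Handing in.

```bash
python3 -c "
from cell import robot; print(robot.hand_in())"
```

```text
the job is handed in; nothing more can be done
None
```

The larger cover is on the larger housing. I gripped it by the hub, pressed it straight down through the seal to a hard stop, released it and moved clear, then handed in at about 10.6 s. Hand-in reports no verdict.

- **Seating:** the stop came at TCP z = 0.0746 m, where fully home was expected at 0.0747 m. The force there was 24 N.
- **Position:** after release, the hub top in both fixed cameras was within about 1.5 px (roughly 3 mm) of the spot predicted for home. The cover looked level and no grey seal was showing.
- **Clearance:** the last force reading was about zero, and the gripper was well away from the housing.
- **Smaller cover:** I didn't go near it, and I took no separate picture of it at the end.

- **Disagreements:** a rough scene-camera estimate and one partial top-view fit of the ring differed from the position I used by 4–7 mm. The wrist fit and the other top-view fit agreed to about 1 mm, so I used those. About 11 N of side force appeared at full press and was gone after release.
- **Refused moves:** my first two move calls were refused for missing keys, and nothing moved.

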